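# Pack the drilled bracket and fold its carton shut

## Task

Stand the drilled steel bracket on its foot inside the open cardboard carton, setting it down rather than dropping it. Then fold the two short end flaps down flat, and only after both are down fold the big lid flap down flat over them. Do not touch the bench light that hangs over the far side of the carton, and leave everything else on the bench where it is.

Things in the scene. Friction and masses are not known exactly. Their poses are not given: they have to be found in the camera images.
- carton: open-topped cardboard carton stuck to the bench, so it does not move: 160 mm (its x) x 220 mm (its y) x 75 mm high, walls and floor 4 mm thick. Origin: centre of its underside, on the bench. Its +x side is the far side, away from the robot, z is up. Two short end flaps are hinged on its top rims at y = +110 mm and y = -110 mm, and a lid flap on its top rim at x = +80 mm; all three start open, leaning outwards.
- end_flap_left (a joint): angle of the short end flap on the carton's +y rim (hinge line along x at carton y = +110 mm, z = 75 mm; panel 150 mm along the hinge, 75 mm from hinge to free edge, 4 mm thick, underside on the hinge line when flat), rad: 0 = folded flat over the opening, pi/2 = upright, more = leaning outwards, at most 2.4. It stays at whatever angle it is left; about 1 N at the free edge moves it.
- end_flap_right (a joint): angle of the short end flap on the carton's -y rim (hinge line at carton y = -110 mm, z = 75 mm), same size, stiffness and meaning as the left one.
- lid_flap (a joint): angle of the big lid flap on the carton's far (+x) rim (hinge line along y at carton x = +80 mm, z = 79 mm; panel 220 mm along the hinge, 160 mm from hinge to free edge, 4 mm thick, underside on the hinge line when flat), rad: 0 = folded flat over carton and end flaps, pi/2 = upright, more = leaning away from the robot, at most 2.2. It stays at whatever angle it is left; about 1 N at the free edge moves it.
- left_edge (a point): middle of the free edge of the left (+y) end flap
- right_edge (a point): middle of the free edge of the right (-y) end flap
- lid_edge (a point): middle of the free edge of the lid flap
- bracket: bare steel angle bracket with drilled holes, standing on its foot, 0.25 to 0.5 kg: foot 80 mm (x) x 44 mm (y) x 8 mm; along the +y edge of the foot rises a fin 80 mm long (x), 10 mm thick, up to 50 mm above the underside, centred at y = +17 mm. Origin: centre of the foot's underside. z is up.
- bracket_grip (a point): point in the middle of the bracket's upright fin, 33 mm above its underside, good to pinch across the fin's 10 mm (the bracket's y)
- bench_light: fixed bench light: an aluminium bar 90 mm (its x) x 620 mm (its y), its underside 393 mm above the bench, on two posts of 18 mm diameter at its x = +20 mm, y = +300 and -300 mm with feet 90 x 60 x 8 mm. Origin: on the bench under the bar's middle. The bar hangs beyond the lid's hinge, so a hand pointing straight down cannot get behind the lid; tilt it, fingers pointing away from the robot.
- steel_cup: steel cup, 60 mm across, 65 mm high, a steel rod leaning in it up to 110 mm; origin under its centre. Leave alone.
- twist_drill_large: twist drill lying on the bench, 150 x 16 x 16 mm; origin under its middle, x along it. Leave alone.
- twist_drill_small: twist drill with a brass-coloured shank lying on the bench, 120 x 12 x 12 mm; origin under its middle, x along it. Leave alone.
- tape_roll: yellow tape roll lying flat, 100 mm across, 50 mm high; origin under its centre. Leave alone.
- wrench: wrench lying on the bench; origin under its middle, x along it. Leave alone.
- screw_bin: open blue bin, 80 x 100 x 45 mm; origin under its centre. Leave alone.
Mind the look-alikes: they are no part of the job. What is shaped like the bracket but green or orange is not meant.

How it is judged:
By the outcome, as a careful person would: the job done as asked, in the order asked, and still so for the second after the job is handed in, with the robot touching nothing.
It also fails if it takes over 64 s, if anything falls off the work surface, if the arm or the gripper's body presses on something with over 40 N, if the wrist force passes 120 N, or if a joint passes its speed limit or range.

## Robot

A 7-joint arm with a two-finger parallel gripper is mounted at the origin on the work surface. World frame = base frame: x ahead of the robot, y to its left, z up, the work surface at z = 0. Lengths are in m, angles in rad, forces in N, time in s.
With the tool pointing down it reaches from about 0.425 to 0.8 m from the base axis. Payload 8.3 kg.
Tool frame: the origin (TCP) lies at the very end of the fingers, on their centre line; the grasp point (between the pads) lies 19 mm behind it (env.grip_point_offset is the distance from the TCP to the grasp point, in m); y points along the fingers, z is the direction in which the jaws open and shut, and the axes are right-handed (so a half turn about y gives the same grasp; the last joint's range is limited). The gripper opens to 85 mm and grips with 20 to 120 N. Pads are 22 mm wide; open, the fingers measure 114 mm over their backs; the gripper's body (76 mm by 85 mm) begins 54 mm behind the grasp point. The pads swing forward as they close: fully open they stand 13 mm farther back than shut.
Start: joints at [1.244, 0.383, 0.016, 1.37, -0.006, 1.388, -0.046], TCP at [0.163, -0.603, 0.231] pointing down, gripper open.
Joint ranges: [-2.95, 2.95], [-0.25, 2.06], [-1.52, 1.56], [0.18, 2.33], [-1.44, 4.58], [0.02, 2.06], [-3.01, 3.01]. Speed limits (rad/s): [2.39, 2.39, 3.01, 3.01, 3.14, 3.14, 3.14].

## Interface

Orientations are given as [roll, pitch, yaw] about the fixed x, y, z axes, in that order (R = Rz(yaw) Ry(pitch) Rx(roll)).
In Python, from cell import monitor, read_camera, env gives the robot as it stands.
- The arm moves only by the tool drive_tool, never from a script. Its argument "targets" is one flat list of numbers, 7 for each row, row after row: the shift along the tool's x, y, z in mm, then the turn, a rotation vector about the tool's x, y, z in degrees, then the opening, from -1 (shut) to 1 (fully open), so that 0 is half open. In form: [tx, ty, tz, ax, ay, az, hand, tx, ty, tz, ax, ay, az, hand, ...]. A call has 1 to 20 rows; each row is the pose to reach, as a shift and turn from the pose commanded when the call began, along the tool's axes at that moment; what a row does not reach only later rows make up. A row lasts 1/10 s, in which the tool goes at most 50 mm and 8.59 degrees, less where a joint would pass 70% of its speed; a pose out of reach is approached as far as the arm can. A call with a gripper value outside its range is refused whole. The fingers move at their own pace and stop on an object; the grip force is fixed at half the most. Time passes only in rows, so rows that repeat a pose let the fingers close. It gives the time, the measured TCP pose, the force and the opening at its end, in the units of the state.
- monitor.observe(): the state, without advancing time (a new reading comes with each control period).
- read_camera(name): name is "scene" or "top" or "wrist"; returns a dict with "frame" (480x640x3 uint8, blue, green, red), "fx", "fy", "cx", "cy" (pixels), "k1" (the pictures are not rectified: a ray, as slopes to the right and down, at radius r is drawn at 1 + k1 r^2 times it, then the intrinsics apply), "origin" and "attitude" of the camera in the world. Camera axes: x right, y down, z forward; pixel columns grow to the right and rows downward; lengths in m; the calibration is good to about 2 mm. A picture is of the moment at which its call begins. There is no depth.
- env.close_job(): hands the job in, once; it reports no verdict.
The state is a dict: "time_s": time; "joint_positions": joint angles; "qd": joint speeds; "effort": joint torques, N m; "tcp_pos": TCP position; "tcp_rot": TCP orientation; "force": force on the tool from outside, world axes, zero at the start; "moment": the same for the moment, N m; "grip_width": opening from 0.0 (shut) to 1.0 (fully open).
Only numpy, scipy, OpenCV 4.12 (cv2) and the standard library are available. Lean on these libraries where they do the work, as an engineer would, in place of code of your own. Each camera call takes 0.05 s, during which the arm holds its last target.

## Working session

There is one attempt and no reset: what is moved stays moved. The work goes in short steps, Python scripts to look and compute and a tool call to move; the robot and the scene stay as the last step left them, time stands still between calls to the robot, and variables do not carry over. Pictures are saved under pics/ and viewed, and the job is handed in when it is done.

Besides the shell and the picture viewer there is one more tool, called as a command line: name --argument value ..., lists and objects as JSON in quotes. drive_tool: Moves the arm, as the interface text tells. Its arguments: {"type":"object","properties":{"targets":{"type":"array","items":{"type":"number"}}},"required":["targets"]}

```bash
ls; mkdir -p pics
python3 - <<'E'
from cell import monitor, read_camera, env
import cv2
print(monitor.observe())
print(env.grip_point_offset)
for n in ("scene","top","wrist"):
    c=read_camera(n); cv2.imwrite(f"pics/{n}0.png",c["frame"])
    print(n,{k:v for k,v in c.items() if k!="frame"})
E
```

```text
pics
{'time_s': 0.0, 'joint_positions': array([ 1.24409926,  0.38423738,  0.01638816,  1.37118473, -0.00630236,
        1.3881786 , -0.04651172]), 'qd': array([ 4.41776592e-05,  1.81428626e-03, -5.21332965e-04, -1.68345904e-03,
       -1.93050755e-03,  1.03788523e-03,  1.03114795e-03]), 'effort': array([ 1.34091420e-04, -6.27596283e+01,  8.44434891e-01, -3.71812892e+01,
        1.65739580e-02,  1.42939467e-02,  1.00649976e-05]), 'tcp_pos': array([ 0.16286201, -0.60288133,  0.23026561]), 'tcp_rot': array([-1.57275451e+00, -3.86807408e-05, -2.87775730e+00]), 'force': array([-0.16795931,  0.99526696,  0.04002118]), 'moment': array([ 0.01324628,  0.00924109, -0.00087493]), 'grip_width': 0.9978786515665813}
0.0187
scene {'fx': 441.2202725795218, 'fy': 441.2202725795218, 'cx': 331.173878110566, 'cy': 234.0358447353713, 'k1': -0.03641601278891561, 'origin': array([1.25511751, 0.1626828 , 0.79040904]), 'attitude': array([-2.33861904, -0.00370448,  1.84721406])}
top {'fx': 502.59138904412663, 'fy': 502.59138904412663, 'cx': 325.3646224634664, 'cy': 228.82891781152546, 'k1': 0.007267382039246257, 'origin': array([ 0.34394758, -0.03886535,  1.18502369]), 'attitude': array([-2.94470002e+00, -5.70530870e-04, -1.57210090e+00])}
wrist {'fx': 397.91319900708976, 'fy': 397.91319900708976, 'cx': 320.6461874104099, 'cy': 243.96422599652564, 'k1': -0.08201383815485488, 'origin': array([ 0.23387997, -0.58411033,  0.37235729]), 'attitude': array([ 2.84887048e+00,  2.24710771e-03, -1.30674203e+00])}
```

View pics/scene0.png

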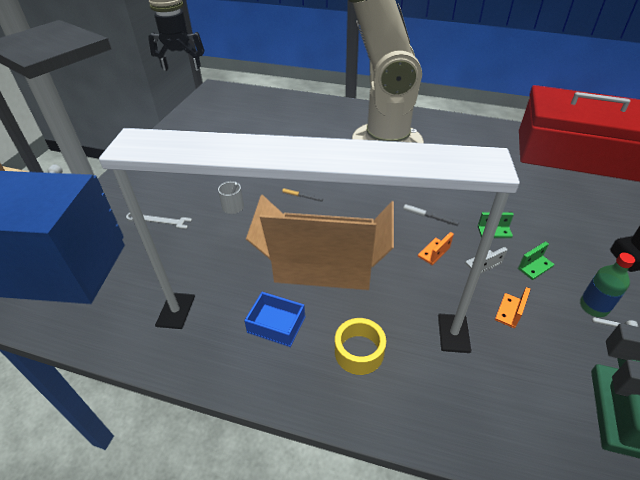

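View pics/top0.png

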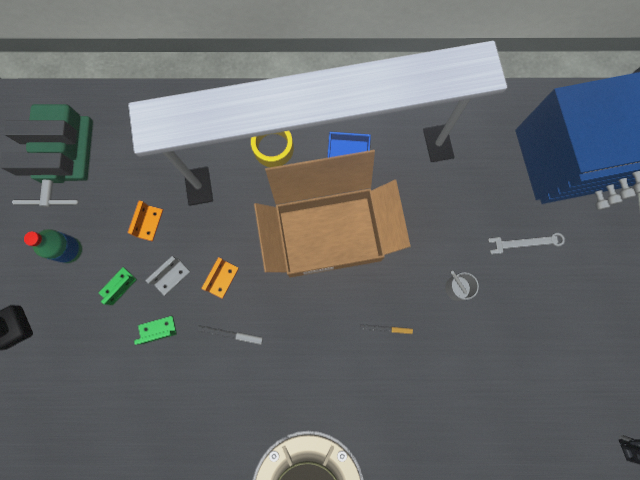

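View pics/wrist0.png

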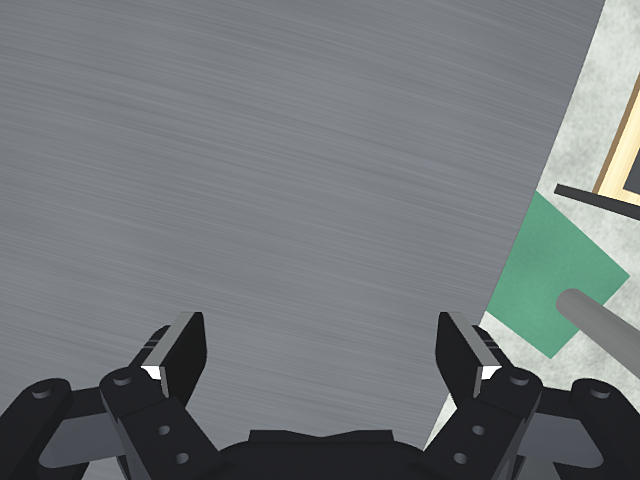

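Top view: grey bracket near (168,277) with its fin on the upper-left side; carton centre near (328,232), lid up-image; bench light above it. I'll zoom in to get the corners.

```bash
cat > h.py <<'E'
import numpy as np, cv2
from scipy.spatial.transform import Rotation as R
def rot(rpy): return R.from_euler('xyz',rpy).as_matrix()
def ray(c,uv):
    K=np.array([[c["fx"],0,c["cx"]],[0,c["fy"],c["cy"]],[0,0,1.]])
    uv=np.array(uv,float).reshape(-1,1,2)
    p=cv2.undistortPoints(uv,K,np.array([c["k1"],0,0,0,0.]))[:,0]
    d=np.c_[p,np.ones(len(p))]@rot(c["attitude"]).T
    return np.array(c["origin"]),d
def plane(c,uv,z):
    o,d=ray(c,uv); return o+d*((z-o[2])/d[:,2])[:,None]
def proj(c,P):
    A=rot(c["attitude"]); P=np.atleast_2d(P)
    q=(P-np.array(c["origin"]))@A
    x=q[:,:2]/q[:,2:]; r2=(x**2).sum(1,keepdims=True); x=x*(1+c["k1"]*r2)
    return x*[c["fx"],c["fy"]]+[c["cx"],c["cy"]]
def tri(c1,u1,c2,u2):
    o1,d1=ray(c1,[u1]);o2,d2=ray(c2,[u2]);d1=d1[0];d2=d2[0]
    t=np.linalg.lstsq(np.c_[d1,-d2],o2-o1,rcond=None)[0]
    a=o1+d1*t[0];b=o2+d2*t[1]; return (a+b)/2,np.linalg.norm(a-b)
E
python3 - <<'E'
import cv2,pickle
from cell import read_camera
for n,rs in (("top",[("br",(110,240,120,90)),("ct",(240,140,190,145))]),("scene",[("br",(400,190,170,140)),("ct",(230,170,190,130))])):
    c=read_camera(n); pickle.dump(c,open(n+"0.pkl","wb"))
    for m,(x,y,w,h) in rs:
        s=min(800//w,600//h); cv2.imwrite(f"pics/{n}_{m}.png",cv2.resize(c["frame"][y:y+h,x:x+w],None,fx=s,fy=s,interpolation=cv2.INTER_CUBIC)); print(n,m,s)
E
```

```text
top br 6
top ct 4
scene br 4
scene ct 4
```

View pics/top_br.png

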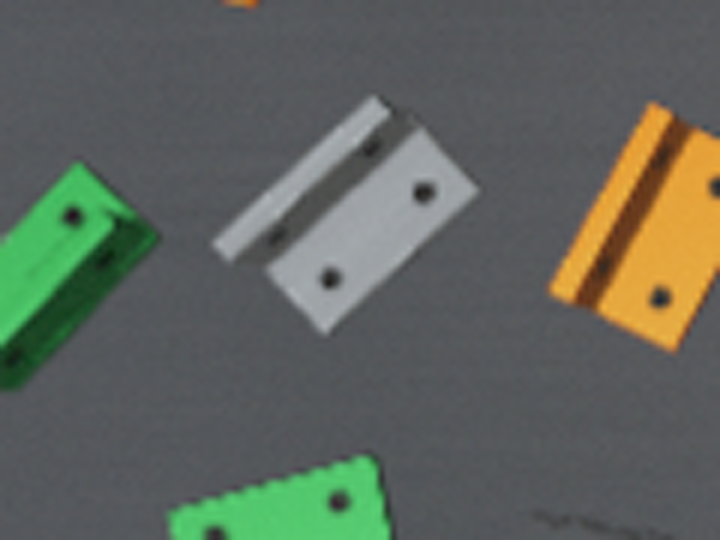

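View pics/top_ct.png

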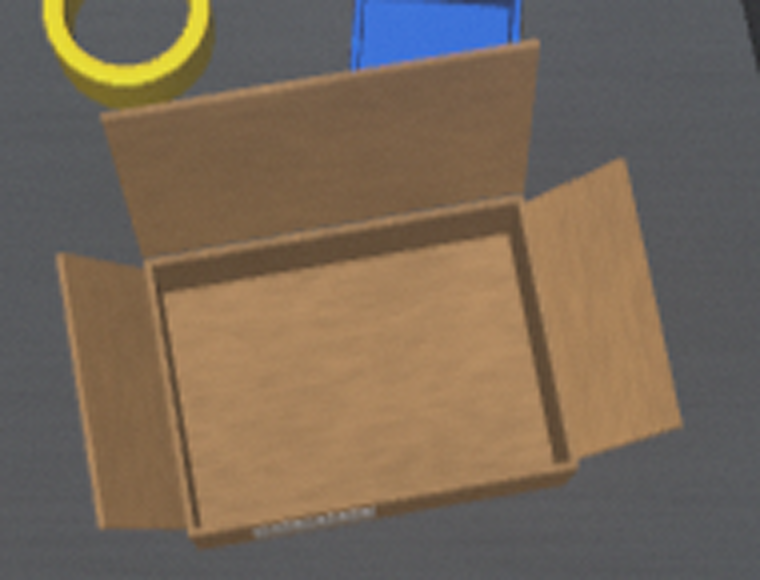

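View pics/scene_br.png

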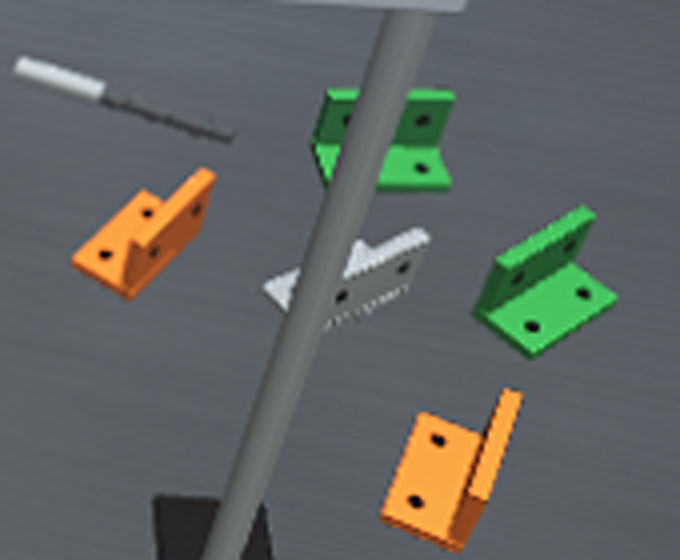

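View pics/scene_ct.png

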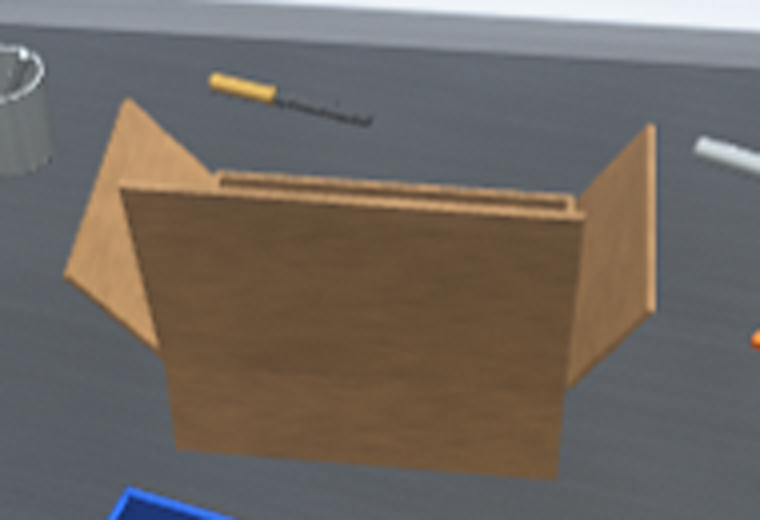

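Run:
```python
from h import *; import pickle
np.set_printoptions(precision=4,suppress=True)
T=pickle.load(open("top0.pkl","rb"));S=pickle.load(open("scene0.pkl","rb"))
f=lambda l,o,s:[(x/s+o[0],y/s+o[1]) for x,y in l]
tb=lambda l:f(l,(110,240),6); tc=lambda l:f(l,(240,140),4); sc=lambda l:f(l,(230,170),4)
fin=plane(T,tb([(375,96),(391,112),(232,263),(212,245)]),.05); print("fin",fin,fin.mean(0))
foot=plane(T,tb([(480,190),(325,335)]),.008); print("foot",foot)
d=fin[0]-fin[3]+fin[1]-fin[2]; print("fin dir deg",np.degrees(np.arctan2(d[1],d[0])),np.linalg.norm(d)/2)
d=foot[0]-foot[1]; print("foot dir",np.degrees(np.arctan2(d[1],d[0])),np.linalg.norm(d))
r=plane(T,tc([(147,263),(521,200),(577,465),(190,537)]),.075); print("rim",r,r.mean(0))
dx=r[0]-r[3]+r[1]-r[2]; dy=r[0]-r[1]+r[3]-r[2]; print(np.degrees([np.arctan2(dx[1],dx[0]),np.arctan2(-dy[0],dy[1])]),np.linalg.norm(dx)/2,np.linalg.norm(dy)/2)
for n,a,b in [("lidL",(103,115),(585,215)),("lidR",(538,42),(120,185)),("rf far",(625,158),(65,275)),("rf near",(683,428),(127,98)),("lf far",(58,253),(653,312)),("lf near",(100,528),(652,125))]:
    print(n,*tri(T,tc([a])[0],S,sc([b])[0]))
print("feet",plane(T,[(198,186),(438,143)],.008))
print("bar@.393+?",plane(T,[(131,101),(500,43),(505,93),(139,152)],.41))
print("scene bar near-cam bottom edge",plane(S,[(516,191),(101,167)],.393))
```

```text
fin [[0.5077 0.3082 0.05  ]
 [0.5016 0.3018 0.05  ]
 [0.4446 0.3581 0.05  ]
 [0.4513 0.3661 0.05  ]] [0.4763 0.3336 0.05  ]
foot [[0.4766 0.2779 0.008 ]
 [0.4204 0.335  0.008 ]]
fin dir deg -45.183926715992826 0.08042266908376822
foot dir -45.420796052853994 0.08007964239753534
rim [[ 0.619   0.0706  0.075 ]
 [ 0.6558 -0.1426  0.075 ]
 [ 0.5029 -0.1709  0.075 ]
 [ 0.463   0.0441  0.075 ]] [ 0.5602 -0.0497  0.075 ]
[10.0694 10.1589] 0.15683952913604324 0.21750098191094352
lidL [0.6537 0.0793 0.2367] 0.0033309927419472177
lidR [ 0.6918 -0.1364  0.2349] 0.0026051730825882827
rf far [ 0.6626 -0.1925  0.1323] 0.003800479705939928
rf near [ 0.5138 -0.2186  0.1316] 0.004611878988571853
lf far [0.6088 0.1137 0.1376] 0.0027882646606796624
lf near [0.4608 0.0873 0.1385] 0.0018341010679693273
feet [[ 0.6851  0.2692  0.008 ]
 [ 0.7947 -0.3185  0.008 ]]
bar@.393+? [[ 0.7144  0.2816  0.41  ]
 [ 0.8193 -0.3359  0.41  ]
 [ 0.7281 -0.338   0.41  ]
 [ 0.6258  0.2622  0.41  ]]
scene bar near-cam bottom edge [[ 0.6973  0.2859  0.393 ]
 [ 0.8134 -0.3329  0.393 ]]
```

```bash
cat >> h.py <<'E'
C0=np.array([.5605,-.0500]); CY=np.radians(10.1)
def cw(x,y,z): # carton -> world
    c,s=np.cos(CY),np.sin(CY); return np.array([C0[0]+c*x-s*y,C0[1]+s*x+c*y,z])
def wc(p):
    c,s=np.cos(CY),np.sin(CY); a,b=p[0]-C0[0],p[1]-C0[1]; return np.array([c*a+s*b,-s*a+c*b,p[2]])
def ori(az,tilt):
    a,t=np.radians(az),np.radians(tilt); h=np.array([np.cos(a),np.sin(a),0]);k=np.array([0,0,1.])
    d=np.sin(t)*h-np.cos(t)*k; z=np.cos(t)*h+np.sin(t)*k
    return np.c_[np.cross(d,z),d,z]
def rows(p0,rpy0,wps,step=45,hand=1,ang=8):
    """wps: (pos,az,tilt[,hand[,step]]) -> tool-frame rows"""
    R0=rot(rpy0); p=np.array(p0); A=R.from_matrix(R0); out=[]
    for w in wps:
        q=np.array(w[0]); B=R.from_matrix(ori(w[1],w[2])); hd=w[3] if len(w)>3 else hand; st=w[4] if len(w)>4 else step
        rv=(A.inv()*B).as_rotvec()
        n=max(1,int(np.ceil(max(np.linalg.norm(q-p)*1000/st,np.degrees(np.linalg.norm(rv))/ang))))
        for i in range(1,n+1):
            pp=p+(q-p)*i/n; RR=A*R.from_rotvec(rv*i/n)
            t=R0.T@(pp-p0)*1000; r=np.degrees((R.from_matrix(R0).inv()*RR).as_rotvec())
            out.append([int(round(v)) for v in t]+[round(float(v),0) for v in r]+[hd])
        p,A=q,B
    print(len(out),"rows")
    for o in out: print(", ".join(f"{v:g}" for v in o)+",")
def pol(r,a,z): a=np.radians(a); return np.array([r*np.cos(a),r*np.sin(a),z])
E
python3 - <<'E'
from h import *; from cell import monitor
s=monitor.observe(); p,r=s["tcp_pos"],s["tcp_rot"]
rows(p,r,[(pol(.55,a,.27),a,0) for a in (-60,-45,-30,-15,0,15)]+[((.476,.334,.2),44.7,0,0.2)])
E
```

```text
29 rows
-35, -10, -23, 0, -4, -0, 1,
-71, -20, -47, 0, -7, -0, 1,
-106, -29, -70, 0, -11, -0, 1,
-141, -39, -93, 0, -15, -0, 1,
-174, -39, -107, 0, -19, -0, 1,
-208, -39, -121, 0, -22, -0, 1,
-241, -39, -134, 0, -26, -0, 1,
-274, -39, -148, 0, -30, -0, 1,
-303, -39, -170, 0, -34, -0, 1,
-331, -39, -192, 0, -37, -0, 1,
-360, -39, -213, 0, -41, -0, 1,
-388, -39, -235, 0, -45, -0, 1,
-410, -39, -264, 0, -49, -0, 1,
-432, -39, -292, 0, -52, -0, 1,
-454, -39, -320, 0, -56, -0, 1,
-476, -39, -349, 0, -60, -0, 1,
-490, -39, -382, 0, -64, -0, 1,
-503, -39, -415, 0, -67, -0, 1,
-517, -39, -448, 0, -71, -0, 1,
-531, -39, -481, 0, -75, -0, 1,
-536, -39, -517, 0, -79, -0, 1,
-540, -39, -553, 0, -82, -0, 1,
-545, -39, -588, 0, -86, -0, 1,
-550, -39, -624, 0, -90, -0, 1,
-549, -25, -664, 0, -96, -0, 0.2,
-549, -11, -703, 0, -102, -0, 0.2,
-548, 4, -743, 0, -108, -0, 0.2,
-547, 18, -783, 0, -114, -0, 0.2,
-547, 32, -823, 0, -120, -0, 0.2,
```

drive_tool --targets '[-35, -10, -23, 0, -4, 0, 1, -71, -20, -47, 0, -7, 0, 1, -106, -30, -70, 0, -11, 0, 1, -141, -40, -93, 0, -15, 0, 1, -174, -40, -107, 0, -19, 0, 1, -208, -40, -121, 0, -22, 0, 1, -241, -40, -134, 0, -26, 0, 1, -274, -40, -148, 0, -30, 0, 1, -303, -40, -170, 0, -34, 0, 1, -331, -40, -192, 0, -37, 0, 1, -360, -40, -213, 0, -41, 0, 1, -388, -40, -235, 0, -45, 0, 1, -410, -40, -264, 0, -49, 0, 1, -432, -40, -292, 0, -52, 0, 1, -454, -40, -320, 0, -56, 0, 1, -476, -40, -349, 0, -60, 0, 1, -490, -40, -382, 0, -64, 0, 1, -503, -40, -415, 0, -67, 0, 1, -517, -40, -448, 0, -71, 0, 1, -531, -40, -481, 0, -75, 0, 1]'

```text
time_s: 2.25
tcp_pos: [0.5501, 0.0008, 0.2714]
tcp_rot: [-1.571, -0.0, -1.566]
force: [-0.3, -0.1, -0.6]
grip_width: 1.0
```

Run:
```python
from h import *; from cell import monitor
s=monitor.observe(); p,r=s["tcp_pos"],s["tcp_rot"]
print(p,r,s["force"],s["time_s"])
rows(p,r,[(pol(.55,15,.27),15,0),((.468,.326,.2),44.7,0,0.4)])
```

```text
[0.55013278 0.00078974 0.27139686] [-1.57065588e+00 -1.83184798e-04 -1.56622998e+00] [-0.25211409 -0.07860162 -0.58875956] 2.25
9 rows
-35, 0, -5, -0, -4, 0, 1,
-71, 1, -9, -0, -7, 0, 1,
-106, 1, -14, -0, -11, 0, 1,
-142, 1, -18, -0, -15, 0, 1,
-178, 15, -31, -0, -21, 0, 0.4,
-215, 29, -43, -0, -27, 0, 0.4,
-252, 43, -56, -0, -33, 0, 0.4,
-289, 57, -68, -0, -38, 0, 0.4,
-326, 71, -81, -0, -44, 0, 0.4,
```

drive_tool --targets '[-35, 0, -5, 0, -4, 0, 1, -71, 0, -9, 0, -8, 0, 1, -106, 0, -14, 0, -12, 0, 1, -142, 0, -18, 0, -16, 0, 1, -180, 15, -30, 0, -23, 0, 0.4, -218, 30, -42, 0, -30, 0, 0.4, -256, 45, -54, 0, -37, 0, 0.4, -295, 58, -64, 0, -44, 0, 0.4, -333, 71, -74, 0, -44, 0, 0.4, -333, 71, -74, 0, -44, 0, 0.4, -333, 71, -74, 0, -44, 0, 0.4]'

```text
time_s: 3.35
tcp_pos: [0.4746, 0.3333, 0.1998]
tcp_rot: [-1.572, 0.001, -0.798]
force: [-0.2, 0.2, -0.1]
grip_width: 0.703
```

Run:
```python
from h import *; from cell import monitor,read_camera
import pickle
c=read_camera("wrist"); s=monitor.observe(); print(s["tcp_pos"],s["tcp_rot"],s["time_s"]); pickle.dump(c,open("w1.pkl","wb"))
f=c["frame"].copy()
P=[(.476,.334,.05)]
for q in proj(c,P): cv2.drawMarker(f,tuple(int(v) for v in q),(0,0,255),0,12,1); print(q)
cv2.imwrite("pics/w1.png",f)
```

```text
[0.47566724 0.3320809  0.20018022] [-1.57120355e+00 -2.37901156e-04 -8.00775862e-01] 3.4
[322.80155424 226.56732634]
```

View pics/w1.png

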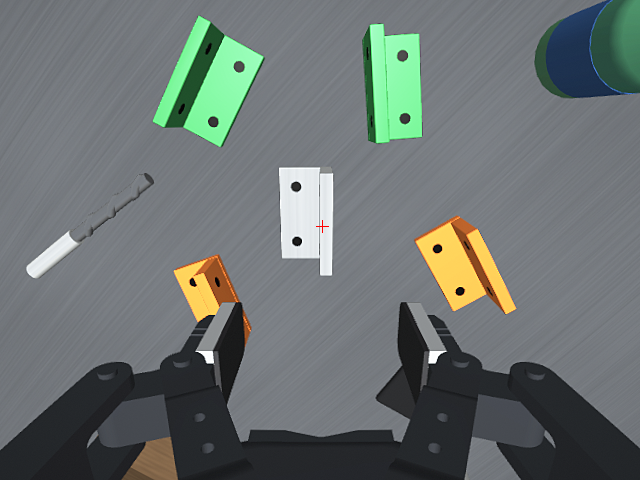

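Wrist view: fin top face runs from (326,173) to (326,275), 3 px right of my predicted point (323,227), and parallel to the pads; the bracket is found. Descend and grasp.

Run:
```python
from h import *; from cell import monitor; import pickle
c=pickle.load(open("w1.pkl","rb")); q=plane(c,[(326,224)],.05)[0]; print(q)
s=monitor.observe(); p,r=s["tcp_pos"],s["tcp_rot"]
rows(p,r,[((q[0],q[1],.06),44.1,0,.4),((q[0],q[1],.017),44.1,0,.4,15)])
```

```text
[0.47633113 0.33711314 0.05      ]
7 rows
-1, 35, 1, 0, 0, 0, 0.4,
-2, 70, 2, 0, 0, 0, 0.4,
-2, 105, 3, 0, 0, 0, 0.4,
-3, 140, 4, 0, 0, 0, 0.4,
-3, 155, 4, 0, 0, 0, 0.4,
-3, 169, 4, 0, 0, 0, 0.4,
-3, 183, 4, 0, 0, 0, 0.4,
```

drive_tool --targets '[-1, 35, 2, 0, 0, 0, 0.4, -2, 70, 3, 0, 0, 0, 0.4, -2, 105, 3, 0, 0, 0, 0.4, -2, 140, 3, 0, 0, 0, 0.4, -2, 155, 3, 0, 0, 0, 0.4, -2, 170, 3, 0, 0, 0, 0.4, -2, 183, 3, 0, 0, 0, 0.4, -2, 183, 3, 0, 0, 0, 0.4, -2, 183, 3, 0, 0, 0, 0.0, -2, 183, 3, 0, 0, 0, -1, -2, 183, 3, 0, 0, 0, -1, -2, 183, 3, 0, 0, 0, -1, -2, 183, 3, 0, 0, 0, -1, -2, 183, 3, 0, 0, 0, -1, -2, 183, 3, 0, 0, 0, -1, -2, 183, 3, 0, 0, 0, -1, -2, 183, 3, 0, 0, 0, -1]'

```text
time_s: 5.1
tcp_pos: [0.4768, 0.3364, 0.0183]
tcp_rot: [-1.569, -0.0, -0.801]
force: [-0.8, -0.7, 6.3]
grip_width: 0.109
```

Run:
```python
from h import *; from cell import monitor,read_camera
c=read_camera("wrist"); s=monitor.observe(); print(s["tcp_pos"],s["tcp_rot"],s["time_s"],s["force"],s["grip_width"])
cv2.imwrite("pics/w2.png",c["frame"])
```

```text
[0.4768455  0.33638205 0.01835529] [-1.56908689e+00 -4.07760109e-04 -8.00793652e-01] 5.15 [-0.714576   -0.43522561  5.86873071] 0.10824958750895987
```

View pics/w2.png

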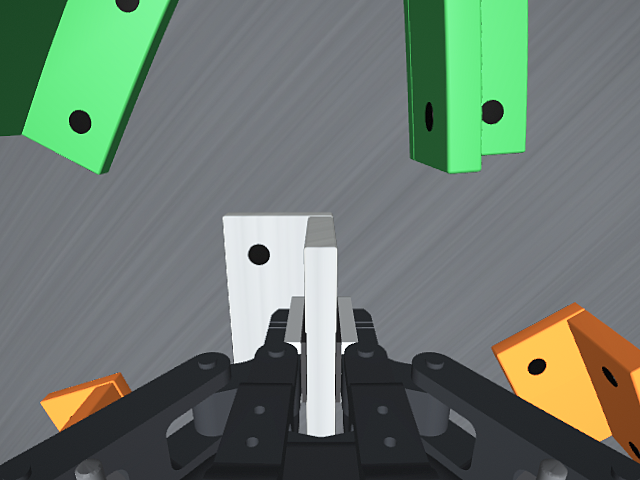

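Bracket gripped (about 9 mm opening; fin centred between the pads at (320,300)). Lift and carry.

Run:
```python
from h import *; from cell import monitor
s=monitor.observe(); p,r=s["tcp_pos"],s["tcp_rot"]
up=p.copy(); up[2]=.22
rows(p,r,[(up,44.1,0,-1,35),(cw(0.005,0,.22),10.1,0,-1,35)])
```

```text
18 rows
0, -34, 0, -0, 0, 0, -1,
0, -67, 0, -0, 0, 0, -1,
0, -101, 0, -0, 0, 0, -1,
0, -134, 0, -0, 0, 0, -1,
0, -168, 0, -0, 0, 0, -1,
0, -202, 0, -0, 0, 0, -1,
28, -202, -17, -0, 3, 0, -1,
56, -202, -34, -0, 6, 0, -1,
85, -202, -51, -0, 9, 0, -1,
113, -202, -68, -0, 11, 0, -1,
141, -202, -85, -0, 14, 0, -1,
169, -202, -102, -0, 17, 0, -1,
197, -202, -119, -0, 20, 0, -1,
226, -202, -136, -0, 23, 0, -1,
254, -202, -153, -0, 26, 0, -1,
282, -202, -170, -0, 28, -0, -1,
310, -202, -187, -0, 31, -0, -1,
339, -202, -204, -0, 34, -0, -1,
```

drive_tool --targets '[0, -20, 0, 0, 0, 0, -1, 0, -55, 0, 0, 0, 0, -1, 0, -95, 0, 0, 0, 0, -1, 0, -134, 0, 0, 0, 0, -1, 0, -168, 0, 0, 0, 0, -1, 0, -202, 0, 0, 0, 0, -1, 28, -202, -17, 0, 3, 0, -1, 56, -202, -34, 0, 6, 0, -1, 85, -202, -51, 0, 9, 0, -1, 113, -202, -68, 0, 11, 0, -1, 141, -202, -85, 0, 14, 0, -1, 169, -202, -102, 0, 17, 0, -1, 197, -202, -119, 0, 20, 0, -1, 226, -202, -136, 0, 23, 0, -1, 254, -202, -153, 0, 26, 0, -1, 282, -202, -170, 0, 28, 0, -1, 310, -202, -187, 0, 31, 0, -1, 339, -202, -204, 0, 34, 0, -1, 339, -202, -204, 0, 34, 0, -1, 339, -202, -204, 0, 34, 0, -1]'

```text
time_s: 7.15
tcp_pos: [0.5656, -0.0511, 0.2185]
tcp_rot: [-1.572, 0.001, -1.397]
force: [0.7, 1.3, -3.6]
grip_width: 0.107
```

Run:
```python
from h import *; from cell import monitor,read_camera
s=monitor.observe(); print(s["tcp_pos"],s["tcp_rot"],s["time_s"],s["force"],s["grip_width"], wc(s["tcp_pos"]))
for n in("wrist","top"): cv2.imwrite(f"pics/{n}3.png",read_camera(n)["frame"])
p,r=s["tcp_pos"],s["tcp_rot"]
rows(p,r,[(cw(0.005,0,.06),10.1,0,-1,35),(cw(0.005,0,.024),10.1,0,-1,10)])
```

```text
[ 0.56563682 -0.05111161  0.21851252] [-1.57217252e+00  6.77558976e-04 -1.39711048e+00] 7.15 [ 0.65917813  1.33081711 -3.58568015] 0.1068188260092194 [ 0.00486228 -0.00199521  0.21851252]
9 rows
0, 32, 0, 0, -0, -0, -1,
-1, 63, 0, 0, -0, -0, -1,
-1, 95, 0, 0, -0, -0, -1,
-2, 127, 0, 0, -0, -0, -1,
-2, 159, 0, 0, -0, -0, -1,
-2, 168, 0, 0, -0, -0, -1,
-2, 177, 0, 0, -0, -0, -1,
-2, 186, 0, 0, -0, -0, -1,
-2, 195, 0, 0, -0, -0, -1,
```

View pics/wrist3.png

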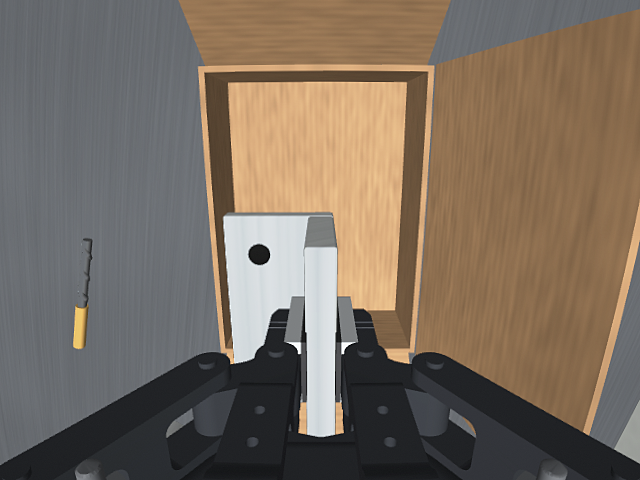

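View pics/top3.png

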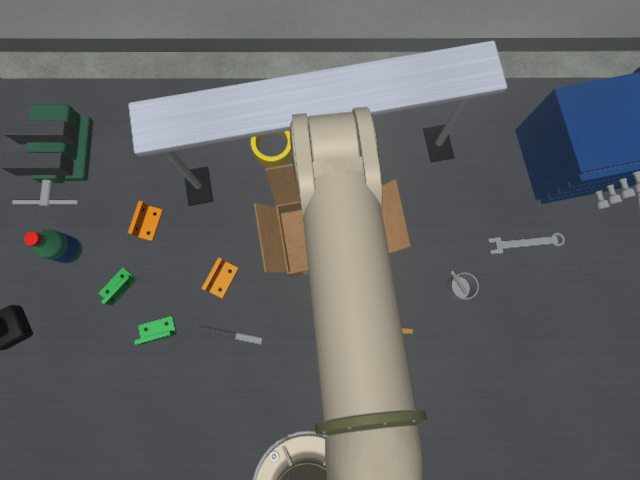

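Run:
```python
from h import *; from cell import read_camera
import pickle
T=pickle.load(open("top0.pkl","rb"))
for z in (.45,.5,.55,.6): print(z,[wc(q)[:2].round(3) for q in plane(T,[(335,110),(335,165)],z)])
c=read_camera("scene"); cv2.imwrite("pics/scene3.png",c["frame"])
```

```text
0.45 [array([ 0.117, -0.026]), array([ 0.028, -0.009])]
0.5 [array([ 0.095, -0.021]), array([ 0.012, -0.006])]
0.55 [array([ 0.072, -0.016]), array([-0.004, -0.002])]
0.6 [array([ 0.05, -0.01]), array([-0.021,  0.002])]
```

View pics/scene3.png

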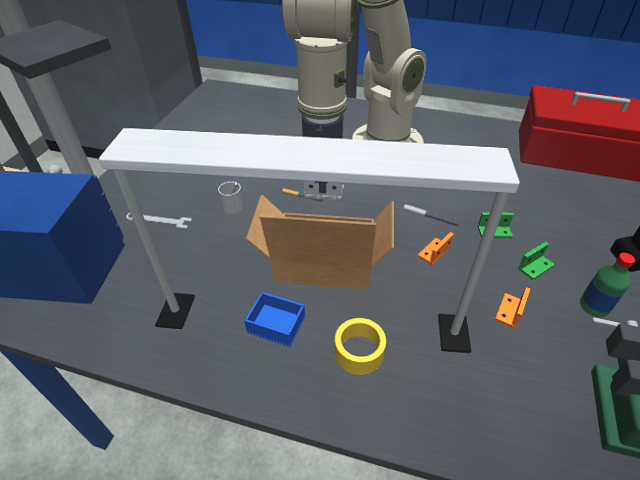

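Run:
```python
from h import *
import pickle
S=pickle.load(open("scene0.pkl","rb"))
for z in (.22,.3,.4,.5,.6,.65): print(z,proj(S,[cw(0.005,0,z),cw(.05,0,z)]).round(0).tolist())
```

```text
0.22 [[323.0, 190.0], [320.0, 204.0]]
0.3 [[322.0, 158.0], [320.0, 172.0]]
0.4 [[322.0, 111.0], [319.0, 124.0]]
0.5 [[321.0, 56.0], [318.0, 68.0]]
0.6 [[320.0, -10.0], [317.0, -1.0]]
0.65 [[320.0, -48.0], [316.0, -41.0]]
```

drive_tool --targets '[0, 20, 0, 0, 0, 0, -1, 0, 55, 0, 0, 0, 0, -1, -1, 95, 0, 0, 0, 0, -1, -2, 130, 0, 0, 0, 0, -1, -2, 158, 0, 0, 0, 0, -1, -2, 172, 0, 0, 0, 0, -1, -2, 182, 0, 0, 0, 0, -1, -2, 188, 0, 0, 0, 0, -1, -2, 192, 0, 0, 0, 0, -1, -2, 192, 0, 0, 0, 0, -1]'

```text
time_s: 8.3
tcp_pos: [0.5659, -0.0476, 0.0279]
tcp_rot: [-1.57, -0.0, -1.394]
force: [-0.2, -0.8, -3.5]
grip_width: 0.112
```

drive_tool --targets '[0, 1, 0, 0, 0, 0, -1, 0, 2, 0, 0, 0, 0, -1, 0, 3, 0, 0, 0, 0, -1, 0, 4, 0, 0, 0, 0, -1, 0, 4, 0, 0, 0, 0, -1]'

```text
time_s: 8.8
tcp_pos: [0.5654, -0.0476, 0.0233]
tcp_rot: [-1.571, 0.0, -1.394]
force: [0.1, 0.4, -3.6]
grip_width: 0.108
```

drive_tool --targets '[0, 0.5, 0, 0, 0, 0, -1, 0, 1, 0, 0, 0, 0, -1, 0, 1, 0, 0, 0, 0, -1]'

```text
time_s: 9.1
tcp_pos: [0.5655, -0.0475, 0.0224]
tcp_rot: [-1.571, 0.0, -1.394]
force: [0.2, -0.1, -4.0]
grip_width: 0.107
```

drive_tool --targets '[0, 0.5, 0, 0, 0, 0, -1, 0, 1, 0, 0, 0, 0, -1, 0, 1.5, 0, 0, 0, 0, -1, 0, 1.5, 0, 0, 0, 0, -1]'

```text
time_s: 9.5
tcp_pos: [0.5657, -0.0475, 0.0223]
tcp_rot: [-1.57, -0.001, -1.394]
force: [-7.2, -0.4, 11.1]
grip_width: 0.109
```

In contact with the floor. Ease off a millimetre, open and withdraw.

drive_tool --targets '[0, -0.5, 0, 0, 0, 0, -1, 0, -0.5, 0, 0, 0, 0, -0.8, 0, -0.5, 0, 0, 0, 0, -0.5, 0, -0.5, 0, 0, 0, 0, -0.2, 0, -0.5, 0, 0, 0, 0, 0, 0, -0.5, 0, 0, 0, 0, 0, 0, -10, 0, 0, 0, 0, 0, 0, -30, 0, 0, 0, 0, 0, 0, -70, 0, 0, 0, 0, 0, 0, -115, 0, 0, 0, 0, 0, 0, -160, 0, 0, 0, 0, 0, 0, -198, 0, 0, 0, 0, 0, 0, -198, 0, 0, 0, 0, 0]'

```text
time_s: 10.8
tcp_pos: [0.5684, -0.047, 0.226]
tcp_rot: [-1.56, -0.003, -1.394]
force: [0.9, -0.6, -0.4]
grip_width: 0.502
```

Run:
```python
from h import *; from cell import monitor,read_camera
s=monitor.observe(); print(s["tcp_pos"],s["tcp_rot"],s["time_s"],s["force"],s["grip_width"], wc(s["tcp_pos"]))
cv2.imwrite(f"pics/wrist4.png",read_camera("wrist")["frame"])
```

```text
[ 0.5683833  -0.04698549  0.22597519] [-1.56040031 -0.0030006  -1.39385696] 10.8 [ 0.8836736  -0.55263173 -0.37883683] 0.5017966916415731 [0.00828978 0.00158533 0.22597519]
```

View pics/wrist4.png

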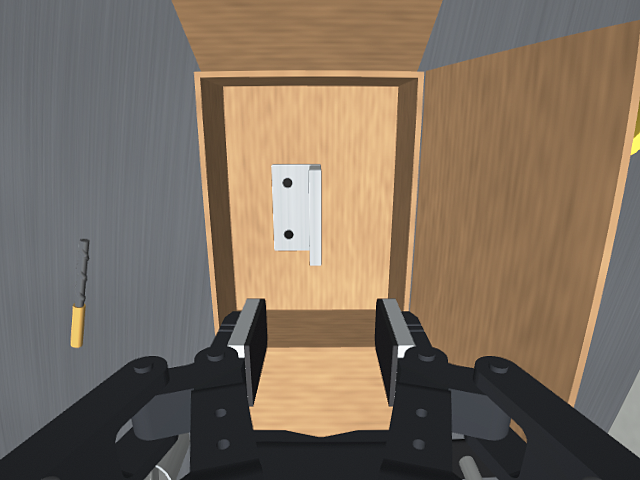

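Bracket stands on its foot in the carton at (297,207). Now the left flap: plan the push arc.

```bash
cat > flap.py <<'E'
from h import *; from cell import monitor
import sys
def flapw(sg,X=-.01,az=10.1):
    W=[(cw(X,sg*.205,.21),az,0,-1,45),(cw(X,sg*.205,.115),az,0,-1,40),(cw(X,sg*.175,.115),az,0,-1,25),(cw(X,sg*.127,.119),az,0,-1,12)]
    for th,r in ((75,.042),(60,.044),(45,.046),(30,.048),(15,.05),(0,.05)):
        t=np.radians(th); y=.11-r*np.cos(t)+.004*np.sin(t)+.011; z=.075+r*np.sin(t)+.004*np.cos(t)
        W.append((cw(X,sg*y,z-(.001 if th==0 else 0)),az,0,-1,12))
    return W
if __name__=="__main__":
    s=monitor.observe(); rows(s["tcp_pos"],s["tcp_rot"],flapw(float(sys.argv[1])))
E
python3 flap.py 1
```

```text
26 rows
-41, 2, -3, -0, 0, 0, -1,
-81, 5, -7, -0, 0, 0, -1,
-122, 7, -10, -0, 0, 0, -1,
-163, 10, -14, -0, 0, 0, -1,
-203, 12, -17, -0, 0, 0, -1,
-204, 44, -17, -0, 0, 0, -1,
-204, 76, -17, -0, 0, 0, -1,
-204, 107, -18, -0, 0, 0, -1,
-189, 107, -18, -0, 0, 0, -1,
-174, 107, -18, -0, 0, 0, -1,
-164, 106, -18, -0, 0, 0, -1,
-154, 106, -18, -0, 0, 0, -1,
-145, 105, -18, -0, 0, 0, -1,
-135, 104, -18, -0, 0, 0, -1,
-126, 103, -18, -0, 0, 0, -1,
-119, 105, -18, -0, 0, 0, -1,
-113, 106, -18, -0, 0, 0, -1,
-101, 107, -18, -0, 0, 0, -1,
-96, 110, -18, -0, 0, 0, -1,
-90, 112, -18, -0, 0, 0, -1,
-85, 116, -18, -0, 0, 0, -1,
-80, 120, -18, -0, 0, 0, -1,
-76, 125, -18, -0, 0, 0, -1,
-72, 131, -18, -0, 0, 0, -1,
-71, 138, -18, -0, 0, 0, -1,
-70, 144, -18, -0, 0, 0, -1,
```

drive_tool --targets '[-41, 2, -3, 0, 0, 0, -1, -81, 5, -7, 0, 0, 0, -1, -122, 7, -10, 0, 0, 0, -1, -163, 10, -14, 0, 0, 0, -1, -203, 12, -17, 0, 0, 0, -1, -204, 44, -17, 0, 0, 0, -1, -204, 76, -17, 0, 0, 0, -1, -204, 107, -18, 0, 0, 0, -1, -189, 107, -18, 0, 0, 0, -1, -174, 107, -18, 0, 0, 0, -1, -164, 106, -18, 0, 0, 0, -1, -154, 106, -18, 0, 0, 0, -1, -145, 105, -18, 0, 0, 0, -1, -135, 104, -18, 0, 0, 0, -1, -126, 103, -18, 0, 0, 0, -1, -119, 105, -18, 0, 0, 0, -1, -113, 106, -18, 0, 0, 0, -1]'

```text
time_s: 12.55
tcp_pos: [0.5281, 0.06, 0.1129]
tcp_rot: [-1.57, 0.0, -1.394]
force: [-0.1, 1.4, 1.2]
grip_width: -0.001
```

Run:
```python
from h import *; from cell import monitor,read_camera
import flap
s=monitor.observe(); print(s["tcp_pos"],s["tcp_rot"],s["time_s"],s["force"],s["grip_width"], wc(s["tcp_pos"]))
cv2.imwrite(f"pics/s5.png",read_camera("scene")["frame"][100:340,180:480].repeat(2,0).repeat(2,1))
rows(s["tcp_pos"],s["tcp_rot"],flap.flapw(1)[5:])
```

```text
[0.52814277 0.06001517 0.11285461] [-1.57027493e+00  1.31901961e-04 -1.39449295e+00] 12.55 [-0.09837993  1.4442417   1.22256511] -0.0005988089264664605 [-0.01256279  0.11398467  0.11285461]
10 rows
6, -1, 1, -0, 0, -0, -1,
12, -2, 3, -0, 0, -0, -1,
17, 0, 3, -0, 0, -0, -1,
23, 2, 3, -0, 0, -0, -1,
28, 6, 3, -0, 0, -0, -1,
33, 10, 3, -0, 0, -0, -1,
36, 16, 3, -0, 0, -0, -1,
40, 21, 3, -0, 0, -0, -1,
42, 28, 3, -0, 0, -0, -1,
43, 35, 3, -0, 0, -0, -1,
```

View pics/s5.png

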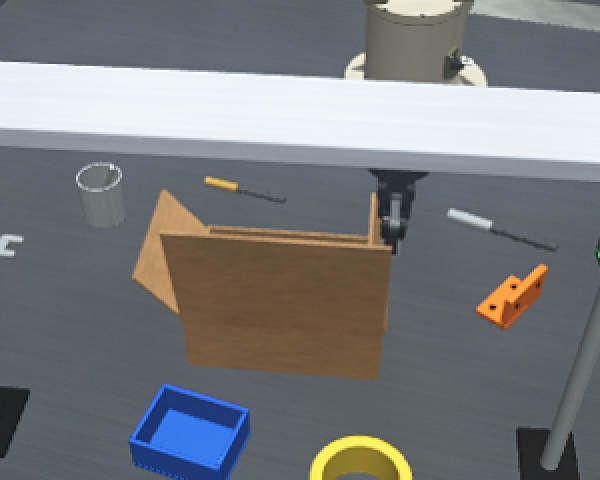

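The left flap now stands slightly past upright (edge seen near (375,195) in the crop). Continue the arc down.

drive_tool --targets '[6, -1, 2, 0, 0, 0, -1, 12, -1, 3, 0, 0, 0, -1, 17, 0, 3, 0, 0, 0, -1, 23, 2, 3, 0, 0, 0, -1, 28, 6, 3, 0, 0, 0, -1, 33, 10, 3, 0, 0, 0, -1, 36, 16, 3, 0, 0, 0, -1, 40, 21, 3, 0, 0, 0, -1, 42, 28, 3, 0, 0, 0, -1, 43, 33, 3, 0, 0, 0, -1, 43, 35, 3, 0, 0, 0, -1, 43, 35, 3, 0, 0, 0, -1]'

```text
time_s: 13.8
tcp_pos: [0.5385, 0.0184, 0.0789]
tcp_rot: [-1.571, -0.001, -1.394]
force: [-6.2, -1.3, 14.8]
grip_width: 0.002
```

Run:
```python
from h import *; from cell import monitor,read_camera
import flap
s=monitor.observe(); p=s["tcp_pos"];print(wc(p))
q=p.copy(); q[2]=.2
rows(p,s["tcp_rot"],[(q,10.1,0,-1,45),(cw(-.01,-.205,.2),10.1,0,-1,45)])
```

```text
[-0.00964931  0.0711889   0.07890603]
10 rows
0, -40, 0, -0, 0, 0, -1,
0, -81, 0, -0, 0, 0, -1,
0, -121, 0, -0, 0, 0, -1,
40, -121, 0, -0, 0, 0, -1,
79, -121, 0, -0, 0, 0, -1,
119, -121, 0, -0, 0, 0, -1,
158, -121, 0, -0, 0, 0, -1,
197, -121, 0, -0, 0, 0, -1,
237, -121, 0, -0, 0, 0, -1,
276, -121, 0, -0, 0, 0, -1,
```

drive_tool --targets '[0, -40, 0, 0, 0, 0, -1, 0, -81, 0, 0, 0, 0, -1, 0, -121, 0, 0, 0, 0, -1, 40, -121, 0, 0, 0, 0, -1, 79, -121, 0, 0, 0, 0, -1, 119, -121, 0, 0, 0, 0, -1, 158, -121, 0, 0, 0, 0, -1, 197, -121, 0, 0, 0, 0, -1, 237, -121, 0, 0, 0, 0, -1, 276, -121, 0, 0, 0, 0, -1, 276, -121, 0, 0, 0, 0, -1]'

```text
time_s: 14.9
tcp_pos: [0.5853, -0.2609, 0.197]
tcp_rot: [-1.574, -0.002, -1.404]
force: [-0.8, -0.5, -0.4]
grip_width: 0.004
```

Run:
```python
from h import *; from cell import monitor,read_camera
import flap
s=monitor.observe(); p=s["tcp_pos"];print(p,wc(p))
rows(p,s["tcp_rot"],flap.flapw(-1)[1:])
cv2.imwrite("pics/w6.png",read_camera("wrist")["frame"])
```

```text
[ 0.58534304 -0.2608793   0.19701379] [-0.01252316 -0.21196799  0.19701379]
21 rows
-2, 27, 1, 0, -0, 0, -1,
-5, 55, 2, 0, -0, 0, -1,
-7, 82, 3, 0, -1, 0, -1,
-22, 82, 3, 0, -1, 0, -1,
-37, 82, 2, 0, -1, 0, -1,
-47, 81, 2, 0, -1, 0, -1,
-56, 80, 2, 0, -1, 0, -1,
-66, 79, 2, 0, -1, 0, -1,
-76, 79, 2, 0, -1, 0, -1,
-85, 78, 2, 0, -1, 0, -1,
-92, 79, 2, 0, -1, 0, -1,
-98, 80, 2, 0, -1, 0, -1,
-110, 82, 2, 0, -1, 0, -1,
-115, 84, 2, 0, -1, 0, -1,
-121, 86, 2, 0, -1, 0, -1,
-126, 90, 2, 0, -1, 0, -1,
-131, 94, 2, 0, -1, 0, -1,
-135, 100, 2, 0, -1, 0, -1,
-138, 105, 2, 0, -1, 0, -1,
-140, 112, 2, 0, -1, 0, -1,
-141, 119, 2, 0, -1, 0, -1,
```

View pics/w6.png

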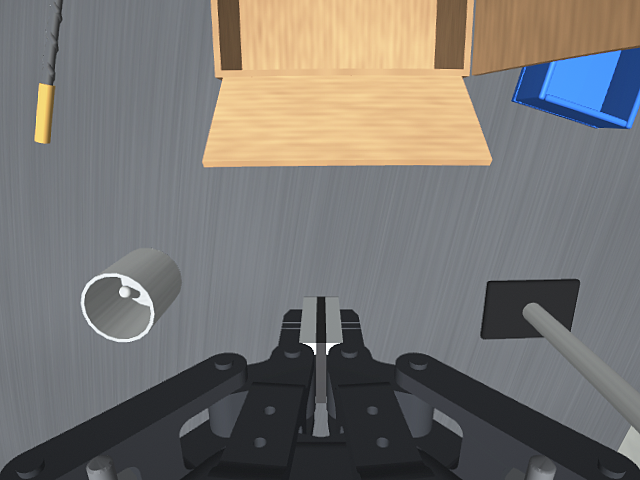

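drive_tool --targets '[0, 28, 0, 0, 0, 0, -1, 0, 56, 0, 0, 0, 0, -1, 0, 83, 0, 0, 0, 0, -1, -15, 83, 0, 0, 0, 0, -1, -30, 83, 0, 0, 0, 0, -1, -40, 83, 0, 0, 0, 0, -1, -50, 82, 0, 0, 0, 0, -1, -60, 81, 0, 0, 0, 0, -1, -70, 80, 0, 0, 0, 0, -1, -79, 79, 0, 0, 0, 0, -1, -86, 80, 0, 0, 0, 0, -1, -92, 82, 0, 0, 0, 0, -1]'

```text
time_s: 16.15
tcp_pos: [0.5708, -0.1619, 0.1169]
tcp_rot: [-1.57, -0.0, -1.394]
force: [0.2, -1.7, 1.3]
grip_width: 0.001
```

Run:
```python
from h import *; from cell import monitor,read_camera
import flap
s=monitor.observe(); p=s["tcp_pos"];print(p,wc(p),s["force"])
rows(p,s["tcp_rot"],flap.flapw(-1)[5:])
cv2.imwrite(f"pics/s7.png",read_camera("scene")["frame"][100:340,180:480].repeat(2,0).repeat(2,1))
```

```text
[ 0.5707609  -0.16189929  0.116933  ] [-0.00952152 -0.11196463  0.116933  ] [ 0.22449181 -1.66637919  1.28348803]
9 rows
-10, 2, 0, -0, 0, 0, -1,
-15, 4, 0, -0, 0, 0, -1,
-21, 7, 0, -0, 0, 0, -1,
-26, 11, 0, -0, 0, 0, -1,
-31, 14, 0, -0, 0, 0, -1,
-34, 20, 0, -0, 0, 0, -1,
-38, 25, 0, -0, 0, 0, -1,
-40, 32, 0, -0, 0, 0, -1,
-41, 39, 0, -0, 0, 0, -1,
```

View pics/s7.png

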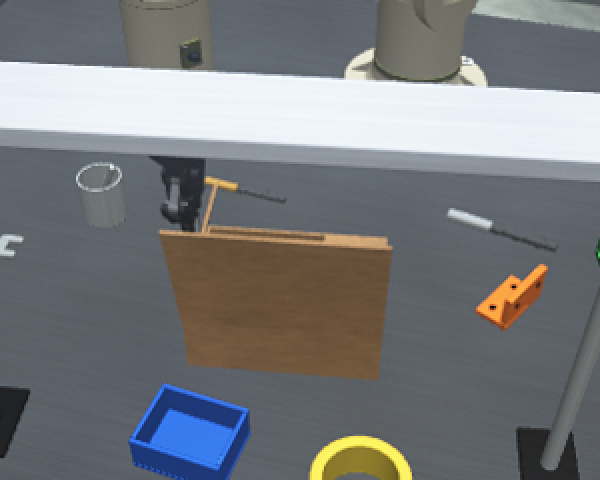

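The right flap is upright with the finger behind it (near (205,190)), and the left lies flat. Continue down.

drive_tool --targets '[-6, 1, 0, 0, 0, 0, -1, -11, 2, 0, 0, 0, 0, -1, -16, 4, 0, 0, 0, 0, -1, -22, 7, 0, 0, 0, 0, -1, -27, 11, 0, 0, 0, 0, -1, -31, 15, 0, 0, 0, 0, -1, -35, 20, 0, 0, 0, 0, -1, -38, 26, 0, 0, 0, 0, -1, -40, 32, 0, 0, 0, 0, -1, -41, 36, 0, 0, 0, 0, -1, -41, 39, 0, 0, 0, 0, -1, -41, 39, 0, 0, 0, 0, -1]'

```text
time_s: 17.4
tcp_pos: [0.5635, -0.1215, 0.079]
tcp_rot: [-1.571, 0.0, -1.394]
force: [-6.0, 2.0, 13.3]
grip_width: -0.003
```

Run:
```python
from h import *; from cell import monitor,read_camera
s=monitor.observe(); p=s["tcp_pos"];print(p,wc(p))
rows(p,s["tcp_rot"],[(cw(-.02,-.06,.18),10.1,0,-1,45),(cw(-.06,-.03,.30),10.1,30,-1,45),(cw(.02,0,.33),10.1,50,-1,45)])
```

```text
[ 0.56346447 -0.12147951  0.07896699] [-0.00961659 -0.07089168  0.07896699]
10 rows
-4, -34, -3, 0, 0, -0, -1,
-7, -67, -7, 0, 0, -0, -1,
-11, -101, -10, 0, 0, -0, -1,
-18, -131, -20, 8, 0, -0, -1,
-26, -161, -30, 15, 0, -0, -1,
-33, -191, -40, 23, 0, -0, -1,
-41, -221, -50, 30, 0, -0, -1,
-51, -231, -24, 37, 0, -0, -1,
-61, -241, 3, 43, 0, -0, -1,
-71, -251, 30, 50, 0, -0, -1,
```

drive_tool --targets '[-4, -34, -3, 0, 0, 0, -1, -7, -67, -7, 0, 0, 0, -1, -11, -101, -10, 0, 0, 0, -1, -18, -131, -20, 8, 0, 0, -1, -26, -161, -30, 15, 0, 0, -1, -33, -191, -40, 23, 0, 0, -1, -41, -221, -50, 30, 0, 0, -1, -51, -231, -24, 37, 0, 0, -1, -61, -241, 3, 43, 0, 0, -1, -71, -251, 30, 50, 0, 0, -1, -71, -251, 30, 50, 0, 0, -1, -71, -251, 30, 50, 0, 0, -1, -71, -251, 30, 50, 0, 0, -1]'

```text
time_s: 18.7
tcp_pos: [0.5822, -0.0479, 0.3284]
tcp_rot: [-0.7, 0.0, -1.393]
force: [-0.5, 0.5, -0.3]
grip_width: -0.004
```

Run:
```python
from h import *; from cell import monitor,read_camera
s=monitor.observe(); p=s["tcp_pos"];print(p,s["tcp_rot"],wc(p),s["joint_positions"])
for n in ("wrist","scene"): cv2.imwrite(f"pics/{n}8.png",read_camera(n)["frame"])
rows(p,s["tcp_rot"],[(cw(.098,0,.281),10.1,50,-1,30),(cw(.155,0,.233),10.1,50,-1,20)])
```

```text
[ 0.58222955 -0.04785107  0.32838046] [-7.00476997e-01  2.15275833e-04 -1.39325669e+00] [ 0.02176966 -0.00169501  0.32838046] [ 0.45800731 -0.25322459 -0.21119437  2.11240394 -0.72422288  0.56166481
  0.88942223]
7 rows
-1, 30, 4, 0, 0, -0, -1,
-1, 59, 9, 0, 0, -0, -1,
-2, 89, 13, 0, 0, -0, -1,
-2, 107, 13, 0, 0, -0, -1,
-2, 126, 13, 0, 0, -0, -1,
-2, 145, 13, 0, 0, -0, -1,
-2, 163, 13, 0, 0, -0, -1,
```

View pics/wrist8.png

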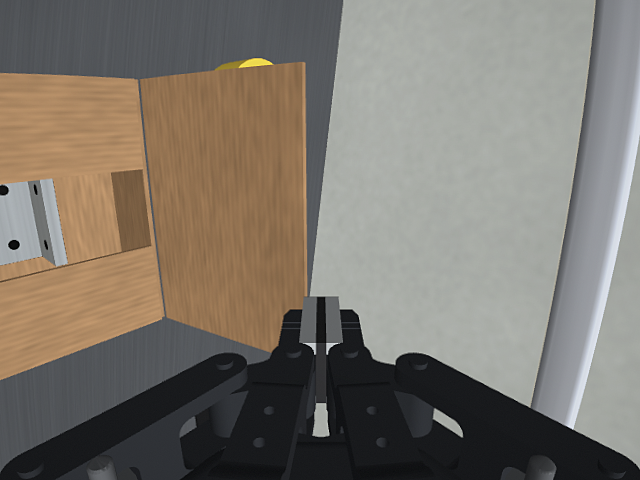

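View pics/scene8.png

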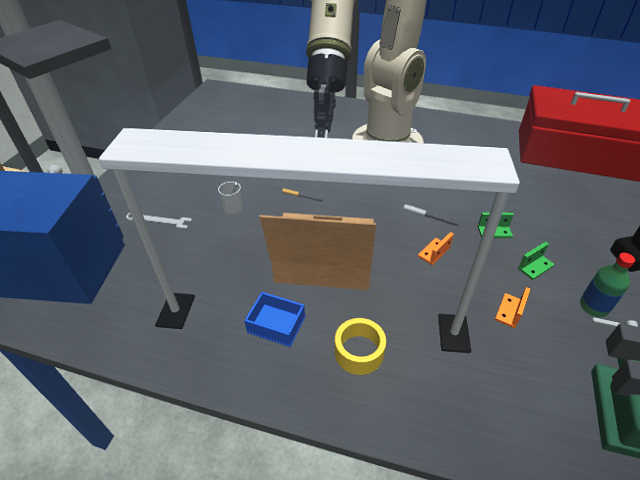

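Both end flaps look flat (bracket visible in the gap at (40,220)); the lid edge is at column 305 and the fingertips are aimed just beyond it at (320,300). j2 is near its limit, but moving forward relieves that. Advance behind the lid.

drive_tool --targets '[0, 30, 4, 0, 0, 0, -1, 0, 60, 9, 0, 0, 0, -1, 0, 89, 13, 0, 0, 0, -1, 0, 108, 13, 0, 0, 0, -1, 0, 126, 13, 0, 0, 0, -1, 0, 126, 13, 0, 0, 0, -1]'

```text
time_s: 19.4
tcp_pos: [0.686, -0.0294, 0.2551]
tcp_rot: [-0.702, 0.002, -1.394]
force: [0.8, 0.6, -0.2]
grip_width: -0.001
```

Run:
```python
from h import *; from cell import monitor,read_camera
s=monitor.observe(); p=s["tcp_pos"];print(p,s["tcp_rot"],wc(p),s["joint_positions"],s["force"])
for n in ("wrist","scene"): cv2.imwrite(f"pics/{n}9.png",read_camera(n)["frame"])
```

```text
[ 0.68604638 -0.02936147  0.25507541] [-0.70161826  0.00245217 -1.39369995] [ 0.12722012 -0.00169795  0.25507541] [ 0.3945368   0.04902484 -0.28998104  2.01971152 -0.74688963  0.30651582
  0.91693774] [ 0.79715042  0.62202411 -0.22638279]
```

View pics/wrist9.png

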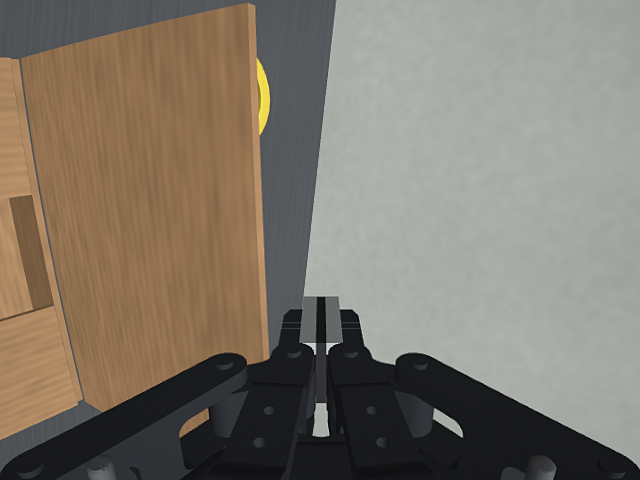

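View pics/scene9.png

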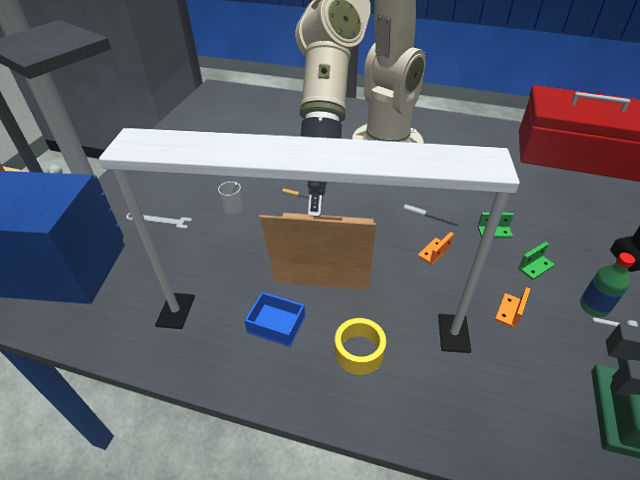

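drive_tool --targets '[0, 18, 0, 0, 0, 0, -1, 0, 36, 0, 0, 0, 0, -1, 0, 36, 0, 0, 0, 0, -1]'

```text
time_s: 19.8
tcp_pos: [0.7129, -0.0244, 0.2335]
tcp_rot: [-0.699, 0.001, -1.394]
force: [-0.4, 0.0, 0.3]
grip_width: -0.003
```

```bash
cat > lid.py <<'E'
from h import *; from cell import monitor
def lidw(seq,hf=.010,az=10.1,Y=-.002):
    W=[]
    for th,t,rho in seq:
        a,b=np.radians(th),np.radians(t)
        u=np.array([-np.cos(a),np.sin(a)]);m=np.array([np.sin(a),np.cos(a)])
        d=np.array([np.sin(b),-np.cos(b)]);n=np.array([np.cos(b),np.sin(b)])
        H=np.array([.08,.079])
        if t>90-th: q=H+.16*u+.004*m+hf*n+rho*d   # rho: overlap past edge
        else: q=H+rho*u+.004*m+hf*n
        W.append((cw(q[0],Y,q[1]),az,t,-1,15)); print(th,t,q.round(3))
    return W
E
python3 - <<'E'
from lid import *
s=monitor.observe(); p=s["tcp_pos"];print(p,s["tcp_rot"],wc(p),s["joint_positions"].round(2),s["force"])
rows(p,s["tcp_rot"],lidw([(95,50,.035),(88,48,.035),(80,45,.035),(70,38,.035)]),ang=5)
print("-"*9)
rows(p,s["tcp_rot"],lidw([(70,38,.035),(60,31,.035),(50,22,.125),(40,16,.125),(30,12,.12),(20,10,.115),(10,10,.11),(0,10,.11)]),ang=5)
E
```

```text
[ 0.71285412 -0.0243879   0.23354563] [-6.99488039e-01  1.19914565e-03 -1.39372396e+00] [ 0.15448463 -0.00150265  0.23354563] [ 0.38  0.13 -0.3   1.99 -0.76  0.24  0.94] [-0.37011858  0.04306682  0.25445512]
95 50 [0.131 0.223]
88 48 [0.111 0.223]
80 45 [0.088 0.22 ]
70 38 [0.058 0.209]
9 rows
0, -6, -11, 0, -0, -0, -1,
0, -11, -23, 0, -0, -0, -1,
0, -19, -29, -1, -0, -0, -1,
0, -26, -36, -2, -0, -0, -1,
0, -34, -45, -3, -0, -0, -1,
0, -42, -54, -5, -0, -0, -1,
0, -47, -62, -7, -0, -0, -1,
0, -53, -71, -10, -0, -0, -1,
0, -58, -80, -12, -0, -0, -1,
---------
70 38 [0.058 0.209]
60 31 [0.03  0.195]
50 22 [0.012 0.181]
40 16 [-0.004  0.165]
30 12 [-0.012  0.145]
20 10 [-0.017  0.124]
10 10 [-0.018  0.104]
0 10 [-0.02   0.085]
22 rows
0, -8, -11, -2, -0, -0, -1,
0, -17, -23, -3, -0, -0, -1,
0, -25, -34, -5, -0, -0, -1,
0, -33, -46, -7, -0, -0, -1,
0, -41, -57, -9, -0, -0, -1,
0, -50, -69, -10, -0, -0, -1,
0, -58, -80, -12, -0, -0, -1,
0, -62, -90, -14, -0, -0, -1,
0, -66, -100, -17, -0, -0, -1,
0, -70, -110, -19, -0, -0, -1,
0, -73, -121, -23, -0, -0, -1,
0, -75, -132, -28, -0, -0, -1,
0, -76, -143, -31, -0, -0, -1,
0, -77, -154, -34, 0, -0, -1,
0, -74, -165, -36, 0, -0, -1,
0, -70, -175, -38, 0, -0, -1,
0, -65, -185, -39, 0, -0, -1,
0, -60, -194, -40, 0, -0, -1,
1, -54, -202, -40, 0, -0, -1,
1, -48, -210, -40, 0, -0, -1,
1, -43, -218, -40, 0, -0, -1,
1, -38, -226, -40, 0, -0, -1,
```

drive_tool --targets '[0, -6, -11, 0, 0, 0, -1, 0, -11, -23, 0, 0, 0, -1, 0, -19, -29, -1, 0, 0, -1, 0, -26, -36, -2, 0, 0, -1, 0, -34, -45, -3, 0, 0, -1, 0, -42, -54, -5, 0, 0, -1, 0, -47, -62, -7, 0, 0, -1, 0, -53, -71, -10, 0, 0, -1, 0, -58, -80, -12, 0, 0, -1]'

```text
time_s: 20.7
tcp_pos: [0.618, -0.0422, 0.2123]
tcp_rot: [-0.908, -0.001, -1.395]
force: [0.3, 0.2, -0.4]
grip_width: 0.005
```

Run:
```python
from lid import *; from cell import read_camera
s=monitor.observe(); p=s["tcp_pos"];print(p,s["tcp_rot"],wc(p),s["joint_positions"].round(2),s["force"])
cv2.imwrite("pics/s10.png",read_camera("scene")["frame"][100:340,180:480].repeat(2,0).repeat(2,1))
rows(p,s["tcp_rot"],lidw([(60,31,.035),(50,22,.125),(40,16,.125),(30,12,.12),(20,10,.115),(10,10,.11),(0,10,.11)]),ang=5)
```

```text
[ 0.61797169 -0.0421847   0.21227761] [-0.90788928 -0.00142289 -1.39529195] [ 0.05795161 -0.00238444  0.21227761] [ 0.39  0.   -0.27  2.04 -0.39  0.48  0.59] [ 0.27825766  0.19886412 -0.405097  ]
60 31 [0.03  0.195]
50 22 [0.012 0.181]
40 16 [-0.004  0.165]
30 12 [-0.012  0.145]
20 10 [-0.017  0.124]
10 10 [-0.018  0.104]
0 10 [-0.02   0.085]
15 rows
0, -1, -11, -2, 0, 0, -1,
0, -2, -22, -5, 0, 0, -1,
0, -3, -33, -7, 0, 0, -1,
0, -4, -44, -11, 0, 0, -1,
0, -4, -55, -16, 0, 0, -1,
0, -2, -66, -19, -0, 0, -1,
0, -1, -77, -22, -0, 0, -1,
0, 5, -87, -24, -0, 0, -1,
0, 10, -97, -26, -0, 0, -1,
0, 17, -105, -27, -0, 0, -1,
0, 24, -113, -28, -0, 0, -1,
0, 31, -120, -28, -0, 0, -1,
0, 39, -126, -28, -0, 0, -1,
0, 46, -133, -28, -0, 0, -1,
-1, 52, -140, -28, -0, 0, -1,
```

View pics/s10.png

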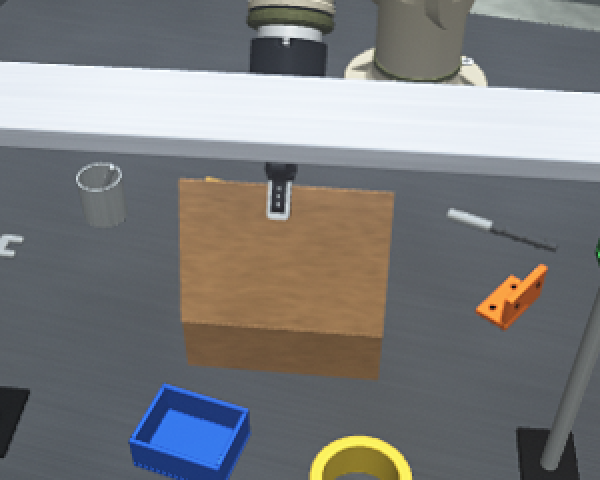

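The fingers lie over the lid's outer face, and the lid is past upright, leaning inward. Continue folding.

drive_tool --targets '[0, -1, -11, -2, 0, 0, -1, 0, -2, -22, -5, 0, 0, -1, 0, -3, -33, -7, 0, 0, -1, 0, -4, -44, -11, 0, 0, -1, 0, -4, -55, -16, 0, 0, -1, 0, -2, -66, -19, 0, 0, -1, 0, -1, -77, -22, 0, 0, -1, 0, 5, -87, -24, 0, 0, -1, 0, 10, -97, -26, 0, 0, -1, 0, 17, -105, -27, 0, 0, -1]'

```text
time_s: 21.75
tcp_pos: [0.547, -0.0539, 0.1315]
tcp_rot: [-1.381, 0.001, -1.394]
force: [-0.7, -0.2, -0.6]
grip_width: 0.002
```

Run:
```python
from lid import *; from cell import read_camera
s=monitor.observe(); p=s["tcp_pos"];print(p,s["tcp_rot"],wc(p),s["joint_positions"].round(2),s["force"])
cv2.imwrite("pics/s11.png",read_camera("scene")["frame"][100:340,180:480].repeat(2,0).repeat(2,1))
rows(p,s["tcp_rot"],lidw([(20,10,.115),(10,10,.11),(0,10,.11)]),ang=5)
```

```text
[ 0.54704034 -0.0538954   0.13154633] [-1.38055181e+00  5.57400149e-04 -1.39381508e+00] [-0.0139342  -0.00147466  0.13154633] [ 0.32  0.18 -0.27  1.88  0.01  0.9   0.23] [-0.74163739 -0.18872431 -0.56510741]
20 10 [-0.017  0.124]
10 10 [-0.018  0.104]
0 10 [-0.02   0.085]
5 rows
1, 7, -4, -1, 0, -0, -1,
1, 17, -7, -1, 0, -0, -1,
1, 27, -9, -1, 0, -0, -1,
1, 36, -12, -1, 0, -0, -1,
1, 45, -15, -1, 0, -0, -1,
```

View pics/s11.png

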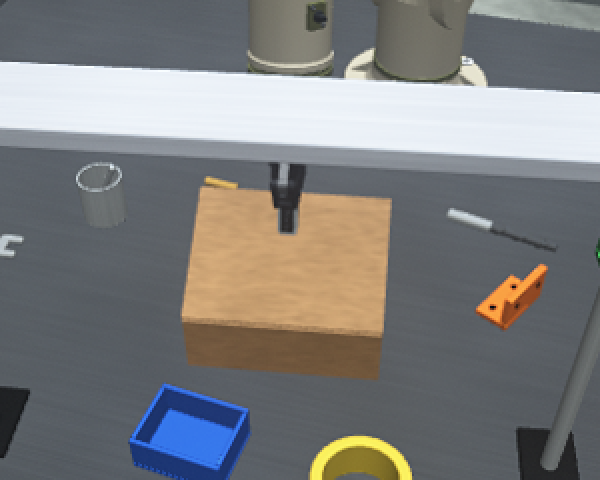

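drive_tool --targets '[0, 8, -4, -1, 0, 0, -1, 0, 17, -6, -1, 0, 0, -1, 0, 27, -9, -1, 0, 0, -1, 0, 36, -12, -1, 0, 0, -1, 0, 42, -14, -1, 0, 0, -1, 0, 46, -14, -1, 0, 0, -1, 0, 48, -14, -1, 0, 0, -1, 0, 48, -14, -1, 0, 0, -1]'

```text
time_s: 22.6
tcp_pos: [0.5418, -0.0547, 0.0833]
tcp_rot: [-1.399, 0.0, -1.394]
force: [-14.5, 0.2, 19.7]
grip_width: -0.003
```

Pressed flat with about 20 N. Now lift away, back toward the robot and off to the right, and check.

drive_tool --targets '[0, -10, 0, 0, 0, 0, -1, 0, -45, 0, 0, 0, 0, -1, 0, -90, 0, 0, 0, 0, -1, 0, -130, 0, 0, 0, 0, -1, 40, -145, -5, 0, 0, 0, -1, 80, -150, -15, 0, 0, 0, -1, 120, -150, -25, 0, 0, 0, -1, 165, -150, -35, 0, 8, 0, -1, 210, -150, -45, 0, 16, 0, -1, 255, -150, -60, 0, 24, 0, -1, 300, -150, -85, 0, 32, 0, -1, 340, -150, -115, 0, 40, 0, -1, 340, -150, -115, 0, 40, 0, -1, 340, -150, -115, 0, 40, 0, -1]'

```text
time_s: 24.0
tcp_pos: [0.4645, -0.4154, 0.2094]
tcp_rot: [-1.438, 0.112, -2.087]
force: [0.7, 2.1, -1.3]
grip_width: 0.005
```

Run:
```python
from lid import *; from cell import read_camera
s=monitor.observe(); p=s["tcp_pos"];print(s["time_s"],p,s["tcp_rot"],wc(p),s["joint_positions"].round(2),s["force"])
import pickle
for n in ("scene","top"):
    c=read_camera(n); pickle.dump(c,open(n+"12.pkl","wb")); cv2.imwrite(f"pics/{n}12.png",c["frame"])
```

```text
24.0 [ 0.46445452 -0.41539754  0.20936029] [-1.43803748  0.11164088 -2.08725147] [-0.15863565 -0.34289186  0.20936029] [ 0.71  0.31  0.07  1.52 -0.17  1.21  0.3 ] [ 0.68320275  2.06346214 -1.31177125]
```

View pics/scene12.png

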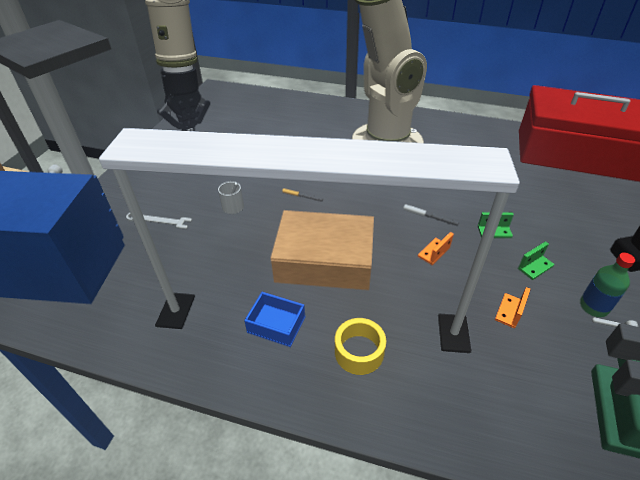

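View pics/top12.png

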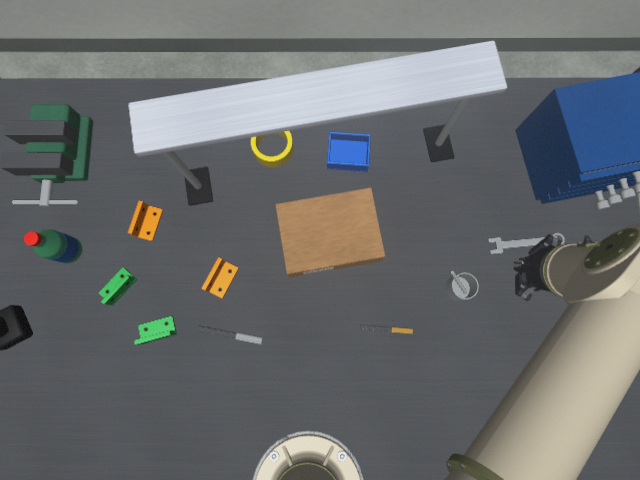

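Run:
```python
from h import *; import pickle
T0,T,S0,S=[pickle.load(open(n,"rb")) for n in ("top0.pkl","top12.pkl","scene0.pkl","scene12.pkl")]
exp=[cw(-.08,.11,.083),cw(-.08,-.11,.083)]
print(proj(T,exp),proj(S,exp))
for n,c,(x,y,w,h) in(("t",T,(260,175,140,105)),("s",S,(255,195,140,100))):
    f=cv2.resize(c["frame"][y:y+h,x:x+w],None,fx=5,fy=5,interpolation=cv2.INTER_CUBIC)
    for z,col in((.083,(0,0,255)),(.093,(255,0,0))):
        for q in proj(c,[cw(a,b,z) for a in(-.08,.08) for b in(-.11,.11)]): cv2.drawMarker(f,tuple(int(v) for v in (q-[x,y]+.5)*5),col,0,14,1)
    cv2.imwrite(f"pics/chk_{n}.png",f)
for a,b in((T0,T),(S0,S)):
    d=(cv2.absdiff(a["frame"],b["frame"]).max(2)>40).astype(np.uint8); 
    n,l,st,_=cv2.connectedComponentsWithStats(d); print([r.tolist() for r in st[1:] if r[4]>25])
```

```text
[[287.15363622 274.12130583]
 [385.33824955 256.58412801]] [[372.55761106 216.23828749]
 [282.48219482 210.00976867]]
[[265, 150, 110, 23, 878], [370, 180, 40, 74, 1776], [278, 191, 104, 81, 1019], [254, 203, 27, 69, 275], [585, 229, 53, 40, 938], [514, 235, 62, 61, 1210], [596, 241, 44, 32, 172], [479, 251, 161, 229, 17232], [269, 252, 12, 8, 32], [146, 256, 29, 27, 150], [155, 262, 34, 33, 481], [619, 439, 21, 25, 286], [449, 454, 22, 9, 119]]
[[145, 0, 14, 5, 28], [149, 0, 56, 70, 2083], [356, 0, 71, 94, 1506], [368, 30, 9, 25, 83], [364, 53, 7, 23, 115], [165, 65, 28, 7, 126], [364, 78, 22, 20, 168], [164, 88, 46, 43, 959], [414, 95, 7, 12, 32], [246, 195, 148, 74, 6787], [486, 247, 21, 13, 110], [466, 257, 9, 11, 48]]
```

View pics/chk_s.png

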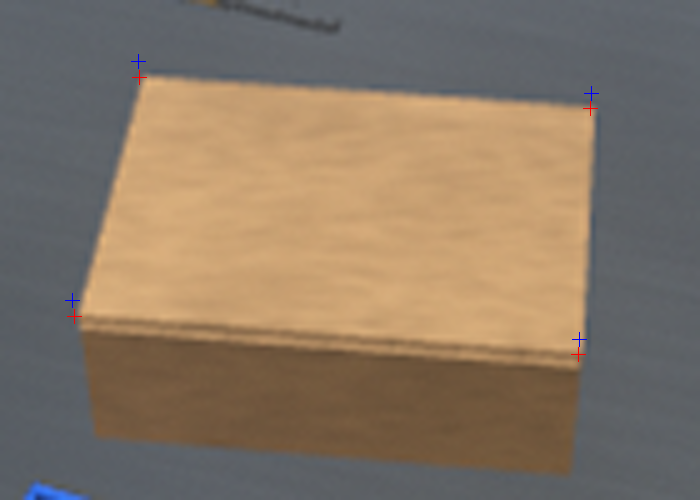

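View pics/chk_t.png

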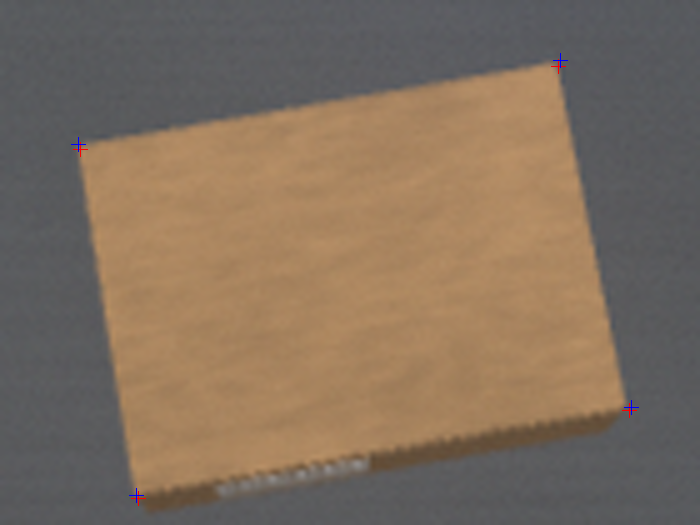

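Lid corners coincide with the predicted flat height (83 mm), and outside the carton, the bracket's old place and the arm nothing changed. Handing in.

```bash
python3 -c "
from cell import env,monitor
print(monitor.observe()['time_s']); env.close_job()"
```

```text
24.1
the job is handed in; nothing more can be done
```

The job is done and handed in at 24.1 s of the 64 s allowed. The steel bracket stands on its foot inside the carton, both end flaps are folded flat, and the lid is folded flat over them.

**How it went**
- **Bracket:** I lowered it into the carton in small steps until the wrist force showed contact with the floor, then opened the gripper. A wrist picture afterwards showed it upright in the carton.
- **End flaps:** I pushed the left flap down first, then the right, each until it stopped with about 13–15 N upward force on the tool. Pictures before the lid move showed both flat.
- **Lid:** I folded it with the hand tilted 50° under the bench light and pressed it flat with about 20 N upward force. The light was only cleared by geometry; I saw no jump in the measured force on the way.

**Last checks**
- **Lid height:** the lid's corners matched the predicted flat height (83 mm) within the camera calibration in both views.
- **Other objects:** comparing before and after pictures, only the carton, the bracket's old place and the arm had changed.
- **Shoulder joint:** joint 2 read -0.253 rad for a moment while tilting, slightly beyond the stated -0.25 limit. The arm reported no fault, and moving forward took it back inside the range. I can't rule out that this counts as passing the range.

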